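# Clamp an offcut in the draw-latch jig

### The arm

A 6-joint arm with a two-finger parallel gripper is mounted at the origin on the work surface; the furniture and walls round the work are solid. World frame = base frame: x ahead of the robot, y to its left, z up, the work surface at z = 0. Lengths are in m, angles in rad, forces in N, time in s.
With the tool pointing down it reaches from about 0.35 to 0.775 m from the base axis. Payload 5.5 kg.
Tool frame: the origin (TCP) lies at the very end of the fingers, on their centre line; the grasp point (between the pads) lies 19 mm behind it; z points along the fingers, y is the direction in which the jaws open and shut (so a half turn about z gives the same grasp; the last joint's range is limited). The gripper opens to 85 mm and grips with 20 to 120 N. Pads are 22 mm wide; open, the fingers measure 114 mm over their backs; the gripper's body (76 mm by 85 mm) begins 54 mm behind the grasp point. The pads swing forward as they close: fully open they stand 13 mm farther back than shut.
Start: joints at [-1.384, 0.313, 0.046, 1.304, 0, 1.431], TCP at [0.185, -0.545, 0.231] pointing down, gripper open.
Joint ranges: [-2.76, 2.76], [-0.86, 1.69], [-1.03, 1.26], [-2.2, 2.34], [-1.47, 1.5], [-3.14, 3.14]. Speed limits (rad/s): [2.57, 2.57, 3.14, 3.14, 3.14, 3.14].

### API

Orientations are given as a unit quaternion [w, x, y, z].
In Python, from workcell import get_state, imaging, env, spotter gives the robot as it stands.
- The arm moves only by the tool play_rows, never from a script. Its argument "moves" is a list of rows, each an object with "claw": the finger opening in cm, from 0 to 8.54; "delta_pos": the shift along the tool's x, y, z in cm, a list of three; "twist": the turn about the tool's z in degrees. A call has 1 to 12 rows; each row is the pose to reach, as a shift and turn from the pose commanded when the call began, along the tool's axes at that moment; what a row does not reach only later rows make up. A row lasts 1/8 s, in which the tool goes at most 62.5 mm and 10.7 degrees, less where a joint would pass 70% of its speed; a pose out of reach is approached as far as the arm can. A call with a gripper value outside its range is refused whole. The fingers move at their own pace and stop on an object; "force" is the grip in N (left out, the last holds). Time passes only in rows, so rows that repeat a pose let the fingers close. It gives the time, the measured TCP pose, the force and the opening at its end, in the units of the state.
- get_state(): the state, without advancing time (a new reading comes with each control period).
- imaging.read_camera(name): name is "scene" or "top" or "wrist"; returns the picture (400x640x3 uint8, red, green, blue); there is no depth.
- imaging.camera_info(name): a dict with "fx", "fy", "cx", "cy" (pixels), "k1" (the pictures are not rectified: a ray, as slopes to the right and down, at radius r is drawn at 1 + k1 r^2 times it, then the intrinsics apply), "world_to_cam" (4x4, takes a point from world to camera coordinates). Camera axes: x right, y down, z forward; pixel columns grow to the right and rows downward; lengths in m; the calibration is good to about 2 mm. A picture is of the moment at which its call begins: read the wrist's pose just before it. camera_info takes no time and is no camera call; for the wrist camera it gives the pose at the moment of the call.
- env.hand_in(): hands the job in, once; it reports no verdict.
Trained networks look in the newest picture that a camera, given by its name, has taken for a name from the list of things; names that differ only in an ending like _2 or _b are one class to them, and where a whole thing is asked for, a point or a joint stands for the part that bears it (a point fixed in the world has none). Each returns a list of dicts, best first, with "conf" (0 to 1); they miss things now and then, are a little off and sometimes report something else, mostly with a low value. They report only what shows in the picture. A call takes as long as a camera call.
- spotter.spot_in(camera, query): "extent" ([left, top, right, bottom] in pixels, round what is visible of it).
The state is a dict: "clock": time; "joint_pos": joint angles; "qvel": joint speeds; "tau": joint torques, N m; "tcp_pos": TCP position; "orientation": TCP orientation; "wrist_force": force on the tool from outside, world axes, zero at the start; "ft_torque": the same for the moment, N m; "finger_gap": finger opening in m.
Only numpy, scipy, OpenCV 4.12 (cv2) and the standard library are available. Lean on these libraries where they do the work, as an engineer would, in place of code of your own. Each camera call takes 0.05 s, during which the arm holds its last target. There are 200 camera calls.

### The job

A sawn offcut lies loose in the plywood clamping jig. Gently slide the jaw in until it closes on the offcut (do not ram it), tip the latch's wire loop over so that its end bar drops behind the steel keeper on the jaw, then press the red lever down flat, over centre, so that the latch holds the offcut tight between jaw and fence. Leave the other things on the bench where they are.

Things in the scene. Friction and masses are not known exactly. Their poses are not given: they have to be found in the camera images.
- jig: Plywood clamping jig fixed to the bench: board 270 (x) x 110 (y) x 15 mm. Origin: centre of its underside; x runs along the jig from the dark wooden fence (x -125 to -20 mm, 80 wide, top 62 mm above the bench, steel draw latch on it) to the sliding jaw at +x; y across, z up. Two jaw guides, 31 mm high, 41 to 53 mm either side of the middle.
- jaw: Dark wooden sliding jaw, 60 (x) x 80 (y) x 54 mm high, top 70 mm above the bench; axes as the jig's. Origin: middle of the lower edge of its face toward the fence. Slides only along the jig's x, about 2 N of friction, stays where left; never push it with over 40 N. Closed on the offcut its origin is at x = +10 mm of the jig; it starts 20 to 40 mm farther out.
- jaw_back (a point): Centre of the jaw's upright back face (the one away from the fence), 50 mm above the bench: push here toward the fence (jig -x) to close the jaw. The bench's big saw blade stands upright just on the robot's side of this end (plane x = 0.49 m, from y = -0.46 to 0.30 m, up to 330 mm high at its middle): come in over or round it.
- keeper (a point): Dark steel hook on the jaw's top, 40 mm wide (y): a 6 mm post 15 mm high with a 4 mm lip at its top overhanging 5 mm to +x. Point: on the post's +x face, 5.5 mm below the lip, 76 mm above the bench; axes as the jig's. The bar must drop to +x of the lip onto the jaw's top. With the jaw closed and lever raised it clears the lip by 7 mm; with the jaw over 5 mm out it fails to.
- loop_bar (a point): Middle of the steel end bar of the latch's wire loop. The bar is 6 mm thick and runs across the jig (y); the loop is 60 mm wide, its two legs 27 mm either side of the middle. They straddle the red lever and are hinged to it 17 mm from the lever's own hinge; the bar is 95 mm from there, and can be pulled up to 8 mm out along the legs against springs (5 N/mm).
- loop (a joint): Angle of the loop against the lever (rad). Loop slope above the jig's +x = this minus the lever's angle: 0 = level toward the jaw, 1.57 = upright, more = leaning back over the fence. Starts leaning back at 1.9 to 2.15 on its stop (joint 4.15), its bar about 180 mm above the bench, above the lever's tip. Hinge nearly free: tipped past upright toward the jaw, it falls by its own weight.
- lever_hinge (a point): Middle of the lever's hinge axis, on the fence's top, 77 mm above the bench; the axis runs across the jig (y).
- lever_tip (a point): Middle of the red lever near its free end, 80 mm from the hinge. The lever is a plate 20 mm wide and 4 mm thick (its mid-plane 6 mm above the hinge axis when flat), 92 mm long from the hinge, the last 16 mm bent up slightly.
- lever (a joint): Angle of the red lever (rad): 0 = flat on the fence, pointing away from the jaw (stop); 1.57 = upright; 2.0 to 2.2 at the start = raised, leaning toward the jaw. Stays where left (friction 0.12 N m). With the loop hooked, pressing it down draws the jaw in, hardest at about 0.5 to 0.8 rad (some 2 to 4 N at the tip); past 0.35 it goes over centre and stays down.
- workpiece: The sawn offcut, loose: a light wooden bar 30 x 140 x 18 mm lying on the jig's board between fence and jaw, its long side (its own y) across the jig. Origin at the centre of its underside.
- sanding_block: Bystander: brown sanding block, 65x112x32 mm, loose on the bench; leave it. Origin at the centre of its underside.
- tape_measure: Bystander: yellow tape measure, 36x79x64 mm, loose on the bench; leave it. Origin at the centre of its underside.
- masking_tape: Bystander: roll of masking tape, 110 mm across, 25 mm high, loose on the bench; leave it. Origin at the centre of its underside.
- chisel: Bystander: wooden-handled chisel, 250 mm long, loose on the bench; leave it. Origin at the centre of its underside.
- nail_tin: Bystander: tin of nails, 75 mm across, 115 mm high, loose on the bench; leave it. Origin at the centre of its underside.

How it is judged:
By the outcome, as a careful person would: the job done as asked, in the order asked, and still so for the second after the job is handed in, with the robot touching nothing.
It also fails if it takes over 67 s, if anything falls off the work surface, if the arm or the gripper's body presses on something with over 40 N, if the wrist force passes 120 N, or if a joint passes its speed limit or range.

## Working session

There is one attempt and no reset: what is moved stays moved. The work goes in short steps, Python scripts to look and compute and a tool call to move; the robot and the scene stay as the last step left them, time stands still between calls to the robot, and variables do not carry over. Pictures are saved under pics/ and viewed, about 8 in all and at most 12, crops included, and the job is handed in when it is done.

Besides the shell and the picture viewer there is one more tool, called after "Request:" as name(argument=value, ...), one argument or row to a line, values as JSON. play_rows: Moves the arm, as the interface text tells. Its arguments: {"type":"object","properties":{"moves":{"type":"array"},"force":{"type":"number"}},"required":["moves"]}

```bash
mkdir -p pics; ls; python3 - <<'E'
from workcell import get_state, imaging, env, spotter
import cv2, numpy as np
print(get_state())
for c in ("scene","top"):
    im=imaging.read_camera(c); cv2.imwrite(f"pics/{c}0.png",im[:,:,::-1])
    print(c,imaging.camera_info(c))
    for q in ("jig","jaw","keeper","loop","lever","workpiece","nail_tin","chisel","tape_measure","masking_tape","sanding_block"):
        r=spotter.spot_in(c,q); print(q,[(np.round(d["extent"]).tolist(),round(d["conf"],2)) for d in r[:2]])
E
```

```text
pics
{'clock': 0.0, 'joint_pos': array([-1.38360358e+00,  3.14030348e-01,  4.49533140e-02,  1.30361870e+00,
        3.05244417e-05,  1.43121764e+00]), 'qvel': array([ 0.00050121, -0.0013197 , -0.00057446, -0.0004556 , -0.00036301,
        0.00092024]), 'tau': array([-1.28186235e-03, -4.80622852e+01,  2.98533618e+01,  1.93934399e-02,
       -8.84276255e-05,  2.72478573e-06]), 'tcp_pos': array([ 0.18447905, -0.54404281,  0.23038136]), 'orientation': array([-9.49796183e-04,  9.86681777e-01,  1.62659674e-01, -7.34955674e-06]), 'wrist_force': array([-0.34981991,  0.13484177, -0.05298407]), 'ft_torque': array([ 0.02038283, -0.01933906, -0.05055178]), 'finger_gap': 0.08543760265573741}
scene {'fx': 375.78453202517085, 'fy': 375.78453202517085, 'cx': 321.3977760006451, 'cy': 197.82139352308764, 'k1': -0.06226009276684263, 'world_to_cam': array([[-0.54825222, -0.8361326 ,  0.01737179,  0.3273457 ],
       [-0.50006872,  0.31110419, -0.80817415,  0.29014345],
       [ 0.67033631, -0.45177036, -0.58868732,  0.99453468],
       [ 0.        ,  0.        ,  0.        ,  1.        ]])}
jig [([196.0
[... 918 characters left out ...]
  0.0092169 , -0.99770718,  1.40917551],
       [ 0.        ,  0.        ,  0.        ,  1.        ]])}
jig [([198.0, 130.0, 282.0, 210.0], 0.91)]
jaw [([241.0, 137.0, 270.0, 170.0], 0.56)]
keeper [([240.0, 138.0, 269.0, 168.0], 0.56)]
loop [([206.0, 167.0, 233.0, 186.0], 0.46)]
lever [([363.0, 193.0, 399.0, 223.0], 0.75), ([204.0, 158.0, 239.0, 183.0], 0.61)]
workpiece [([227.0, 155.0, 258.0, 189.0], 0.92)]
nail_tin [([286.0, 204.0, 309.0, 230.0], 0.56)]
chisel [([362.0, 193.0, 401.0, 221.0], 0.69)]
tape_measure [([213.0, 157.0, 242.0, 186.0], 0.74)]
masking_tape [([246.0, 230.0, 282.0, 269.0], 0.78)]
sanding_block [([362.0, 194.0, 401.0, 221.0], 0.86), ([240.0, 139.0, 269.0, 170.0], 0.24)]
```

```bash
python3 - <<'E'
import cv2, numpy as np
t=cv2.imread("pics/top0.png"); s=cv2.imread("pics/scene0.png")
cv2.imwrite("pics/t1.png",cv2.resize(t[110:290,180:420],None,fx=3.3,fy=3.3,interpolation=cv2.INTER_CUBIC))
cv2.imwrite("pics/s1.png",cv2.resize(s[130:310,180:420],None,fx=3.3,fy=3.3,interpolation=cv2.INTER_CUBIC))
E
```

```text
(no output)
```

View pics/t1.png

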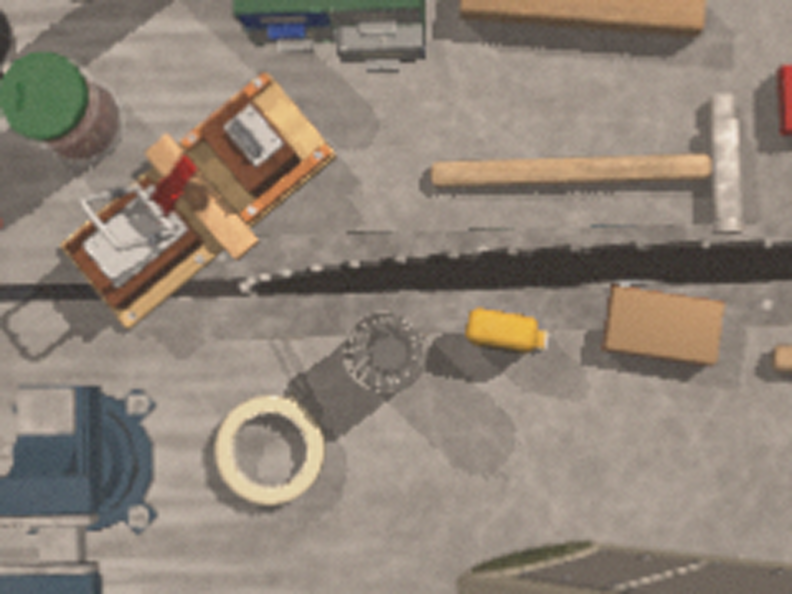

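View pics/s1.png

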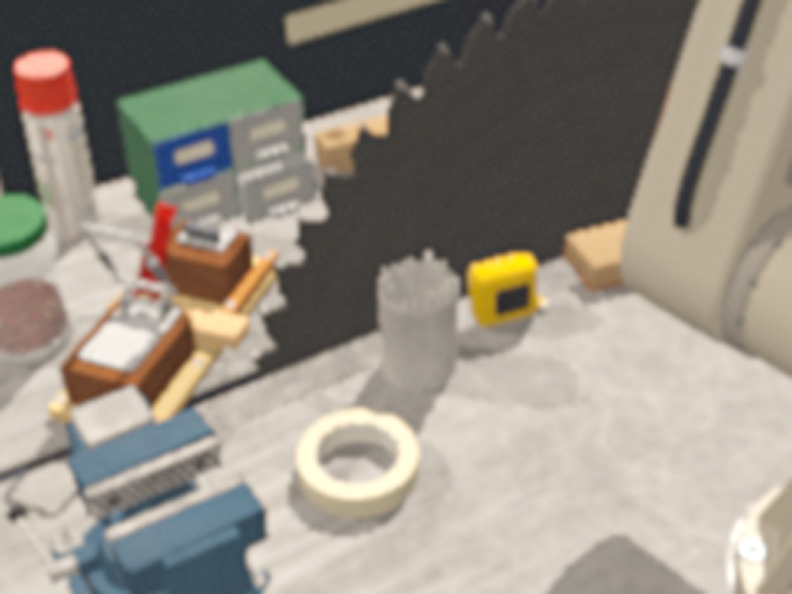

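The top view shows the jig running diagonally. The fence and latch are at lower left (crop ~(130,245)), the jaw at upper right (~(255,140)), and the board corners at crop (265,73), (335,153), (128,327) and (62,245). The saw blade runs along crop row ~270. The scene view confirms the loop leaning back and the red lever upright, with the vise and jar nearby.

```bash
cat > h.py <<'E'
from workcell import get_state, imaging, env, spotter
import cv2, numpy as np
from scipy.spatial.transform import Rotation as R
def ray(ci,u,v):
    K=np.array([[ci["fx"],0,ci["cx"]],[0,ci["fy"],ci["cy"]],[0,0,1]]); W=ci["world_to_cam"]
    p=cv2.undistortPoints(np.array([[[u,v]]],float),K,np.array([ci["k1"],0,0,0,0.]))[0,0]
    return -W[:3,:3].T@W[:3,3], W[:3,:3].T@np.r_[p,1]
def at_z(ci,u,v,z):
    o,d=ray(ci,u,v); return o+d*(z-o[2])/d[2]
def proj(ci,P):
    K=np.array([[ci["fx"],0,ci["cx"]],[0,ci["fy"],ci["cy"]],[0,0,1]]); W=ci["world_to_cam"]
    return cv2.projectPoints(np.atleast_2d(P).astype(float),cv2.Rodrigues(W[:3,:3])[0],W[:3,3],K,np.array([ci["k1"],0,0,0,0.]))[0][:,0]
def rot():
    q=get_state()["orientation"]; return R.from_quat([q[1],q[2],q[3],q[0]])
def delta(target):   # world target -> tool shift in cm from the measured pose
    return np.round(rot().inv().apply(np.array(target)-get_state()["tcp_pos"])*100,2)
def toolx():  # heading of tool x and y in world, degrees
    m=rot().as_matrix(); return [round(float(np.degrees(np.arctan2(m[1,i],m[0,i]))),1) for i in (0,1)]
E
python3 - <<'E'
from h import *
ci=imaging.camera_info("top"); f=lambda x,y,z: at_z(ci,180+x/3.3,110+y/3.3,z)
P=np.array([f(*c,.015) for c in [(265,73),(335,153),(128,327),(62,245)]]); print(P.round(3))
print("mid",P.mean(0), [np.linalg.norm(P[i]-P[(i+1)%4]).round(3) for i in range(4)])
d=(P[0]+P[1]-P[2]-P[3]); print("yaw",np.degrees(np.arctan2(d[1],d[0])))
print(toolx(), imaging.camera_info("wrist")["world_to_cam"].round(3).tolist())
m=P.mean(0); m[2]=.45; print(delta(m), get_state()["clock"])
E
```

```text
[[0.701 0.29  0.015]
 [0.618 0.222 0.015]
 [0.452 0.43  0.015]
 [0.535 0.496 0.015]]
mid [0.57638041 0.35933153 0.015     ] [np.float64(0.107), np.float64(0.267), np.float64(0.106), np.float64(0.264)]
yaw -51.22500428063819
[18.7, -71.3] [[0.322, -0.947, -0.001, -0.575], [-0.897, -0.305, 0.32, -0.041], [-0.303, -0.102, -0.947, 0.382], [0.0, 0.0, 0.0, 1.0]]
[ 66.12 -73.03 -21.87] 1.2
```

Request:
play_rows(
  moves=[
    {"claw": 0,"delta_pos": [0,0,-6],"twist": -10},
    {"claw": 0,"delta_pos": [0,0,-12],"twist": -20},
    {"claw": 0,"delta_pos": [5,-4,-17],"twist": -30},
    {"claw": 0,"delta_pos": [9,-7,-19],"twist": -40},
    {"claw": 0,"delta_pos": [14,-11,-19],"twist": -50},
    {"claw": 0,"delta_pos": [19,-14.5,-19],"twist": -60},
    {"claw": 0,"delta_pos": [24,-18,-19],"twist": -70},
    {"claw": 0,"delta_pos": [29,-22,-19],"twist": -80},
    {"claw": 0,"delta_pos": [34,-26,-19],"twist": -90},
    {"claw": 0,"delta_pos": [38,-29,-19],"twist": -100},
    {"claw": 0,"delta_pos": [38,-29,-19],"twist": -100},
    {"claw": 0,"delta_pos": [38,-29,-19],"twist": -100},
  ],
)

```text
clock: 2.7
tcp_pos: [0.4514, -0.1478, 0.4213]
orientation: [0.0, 0.509, 0.86, -0.0]
wrist_force: [0.6, -1.4, 0.0]
finger_gap: -0.0002
```

```bash
python3 -c "
from h import *
s=get_state();print(s['clock'],s['tcp_pos'],s['joint_pos'].round(2),toolx(),s['wrist_force'].round(1)); print(delta([.5,.1,.40]),delta([.57,.34,.35]))"
```

```text
2.7 [ 0.45135834 -0.14779713  0.42128131] [-0.49  0.14  0.29  1.72 -0.    0.58] [118.7, 28.7] [ 0.6 -1.4  0. ]
[19.39 16.18  2.12] [37.07 33.86  7.1 ]
```

Request:
play_rows(
  moves=[
    {"claw": 0,"delta_pos": [5,4,0],"twist": -10},
    {"claw": 0,"delta_pos": [9,8,0],"twist": -20},
    {"claw": 0,"delta_pos": [14,12,0],"twist": -30},
    {"claw": 0,"delta_pos": [19,16,2],"twist": -40},
    {"claw": 0,"delta_pos": [23,20,3],"twist": -50},
    {"claw": 0,"delta_pos": [27,24,4],"twist": -60},
    {"claw": 0,"delta_pos": [31,28,5],"twist": -70},
    {"claw": 0,"delta_pos": [35,32,6],"twist": -80},
    {"claw": 0,"delta_pos": [37,34,7],"twist": -90},
    {"claw": 0,"delta_pos": [37,34,7],"twist": -100},
    {"claw": 0,"delta_pos": [37,34,7],"twist": -100},
  ],
)

```text
clock: 4.08
tcp_pos: [0.5728, 0.3382, 0.3506]
orientation: [-0.001, -0.329, 0.944, -0.0]
wrist_force: [-0.6, -0.1, 0.1]
finger_gap: 0.0003
```

```bash
python3 - <<'E'
from h import *
s=get_state();print(s['clock'],s['tcp_pos'],s['joint_pos'].round(2),toolx(),s['wrist_force'].round(1))
ci=imaging.camera_info("wrist"); im=imaging.read_camera("wrist"); print(ci)
cv2.imwrite("pics/w1.png",im[:,:,::-1])
for q in ("jaw","keeper","loop_bar","lever_tip","lever_hinge","workpiece"):
    print(q,[(np.round(d["extent"]).tolist(),round(d["conf"],2)) for d in spotter.spot_in("wrist",q)[:2]])
E
```

```text
4.075 [0.57277235 0.33822708 0.35062469] [ 0.41  0.53  0.67  1.71 -0.   -0.26] [-141.6, 128.4] [-0.6 -0.1  0.1]
{'fx': 288.92638052812003, 'fy': 288.92638052812003, 'cx': 324.2737232608091, 'cy': 200.3187029277838, 'k1': -0.037859150991732475, 'world_to_cam': array([[-6.22352738e-01,  7.82736328e-01,  9.53809303e-04,
         9.16922483e-02],
       [ 7.42300305e-01,  5.89814631e-01,  3.17976349e-01,
        -7.04825251e-01],
       [ 2.48329069e-01,  1.98601465e-01, -9.48098166e-01,
         2.84427496e-01],
       [ 0.00000000e+00,  0.00000000e+00,  0.00000000e+00,
         1.00000000e+00]])}
jaw [([266.0, 142.0, 310.0, 202.0], 0.7)]
keeper [([267.0, 143.0, 308.0, 199.0], 0.79)]
loop_bar [([376.0, 163.0, 406.0, 220.0], 0.81)]
lever_tip [([319.0, 160.0, 402.0, 218.0], 0.79), ([266.0, 143.0, 310.0, 200.0], 0.21)]
lever_hinge [([250.0, 133.0, 419.0, 218.0], 0.71)]
workpiece [([319.0, 121.0, 344.0, 207.0], 0.98)]
```

View pics/w1.png

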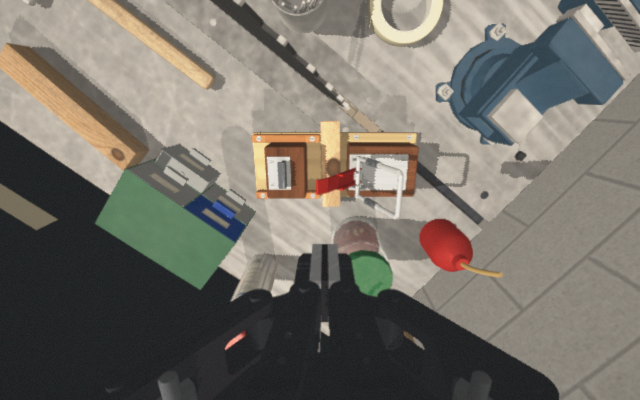

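The wrist view shows the jig at columns 253–418, rows 131–218: jaw with keeper at (285,172), offcut at column 330, red lever tip at (320,183), and loop bar at (395,190). I'll overlay a model and fit it.

```bash
cat >> h.py <<'E'
def jig2w(P,pose):
    x,y,a=pose; P=np.atleast_2d(P).astype(float); c,s=np.cos(a),np.sin(a)
    return np.c_[x+c*P[:,0]-s*P[:,1], y+s*P[:,0]+c*P[:,1], P[:,2]]
def box(x0,x1,y0,y1,z): 
    return [(x0,y0,z),(x1,y0,z),(x1,y1,z),(x0,y1,z),(x0,y0,z)]
def overlay(cam_img,ci,pose,polys,roi,k,fn):
    u0,v0,u1,v1=roi; im=cv2.resize(cam_img[v0:v1,u0:u1,::-1],None,fx=k,fy=k,interpolation=cv2.INTER_CUBIC)
    for p,c in polys:
        q=proj(ci,jig2w(p,pose)); q=((q-[u0,v0]+.5)*k-.5).round().astype(np.int32)
        cv2.polylines(im,[q.reshape(-1,1,2)],False,c,1)
    cv2.imwrite(fn,im)
E
python3 - <<'E'
from h import *
im=cv2.imread("pics/w1.png")[:,:,::-1]; ci=imaging.camera_info("wrist")
pose=(.5764,.3593,np.radians(-51.2))
polys=[(box(-.135,.135,-.055,.055,.015),(255,255,0)),(box(-.125,-.02,-.04,.04,.062),(0,255,0))]
overlay(im,ci,pose,polys,(240,120,430,230),4,"pics/w1o.png")
E
```

```text
(no output)
```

View pics/w1o.png

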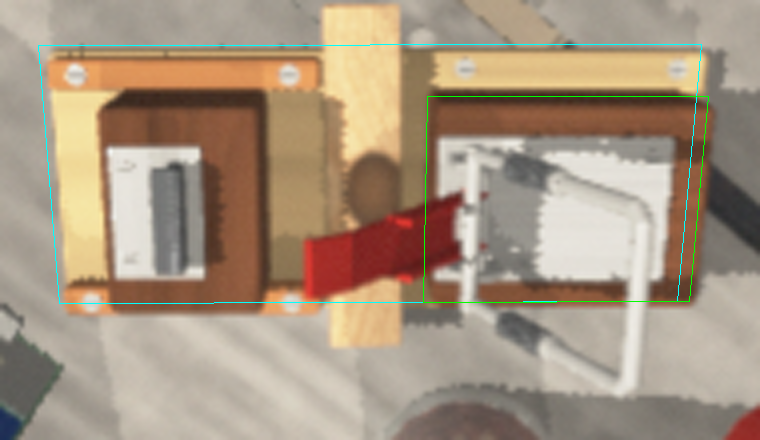

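```bash
cat >> h.py <<'E'
def lev(hx,th,r,off=.006,y=0): return (hx-r*np.cos(th)+off*np.sin(th), y, .077+r*np.sin(th)+off*np.cos(th))
def bar(hx,th,ph,y=0,L=.095):
    b=lev(hx,th,.017,0); return (b[0]+L*np.cos(ph),y,b[2]+L*np.sin(ph))
E
python3 - <<'E'
from h import *
from scipy.optimize import least_squares
im=cv2.imread("pics/w1.png")[:,:,::-1]; ci=imaging.camera_info("wrist")
px=lambda a: np.array(a)/4.+[240,120]-.375
F=px([(437,108),(712,107),(697,303),(430,305)]); J=px([(101,106),(265,106),(265,312),(110,312)])
L=px([(307,269),(472,228),(646,213),(629,386)])
def fn(v):
    x,y,a,xj,hx,th,ph=v; p=(x,y,a)
    pts=[(-.02,-.04,.062),(-.125,-.04,.062),(-.125,.04,.062),(-.02,.04,.062),
     (xj+.06,-.04,.07),(xj,-.04,.07),(xj,.04,.07),(xj+.06,.04,.07),
     lev(hx,th,.092),lev(hx,th,.017,0),bar(hx,th,ph,-.027),bar(hx,th,ph,.027)]
    return (proj(ci,jig2w(pts,p))-np.r_[F,J,L]).ravel()
s=least_squares(fn,[.5764,.3593,-.893,.04,-.03,2.1,2.0],loss="soft_l1")
print(s.x.round(4),np.degrees(s.x[2])); print(s.fun.reshape(-1,2).round(1).tolist())
x,y,a,xj,hx,th,ph=s.x
polys=[(box(-.135,.135,-.055,.055,.015),(255,255,0)),(box(-.125,-.02,-.04,.04,.062),(0,255,0)),(box(xj,xj+.06,-.04,.04,.07),(255,0,0)),
 ([lev(hx,th,0),lev(hx,th,.092)],(0,255,255)),([lev(hx,th,.017,0,-.027),bar(hx,th,ph,-.027),bar(hx,th,ph,.027),lev(hx,th,.017,0,.027)],(255,0,255))]
overlay(im,ci,(x,y,a),polys,(240,120,430,230),4,"pics/w1p.png")
print("tip",lev(hx,th,.08),"bar",bar(hx,th,ph))
E
```

```text
[ 0.5767  0.3636 -0.9028  0.0437 -0.0435  2.3537  1.9947] -51.72733081116191
[[-0.2, -0.8], [1.2, 0.1], [-0.6, 2.0], [-0.1, 1.1], [-0.3, -0.0], [-0.4, 0.2], [0.4, 0.7], [0.4, 0.4], [0.4, -1.6], [-0.4, -0.2], [-0.1, -1.0], [0.0, 0.1]]
tip (np.float64(0.017227953463990864), 0, np.float64(0.12947751847206834)) bar (np.float64(-0.07053443474139165), 0, np.float64(0.17564361312804974))
```

View pics/w1p.png

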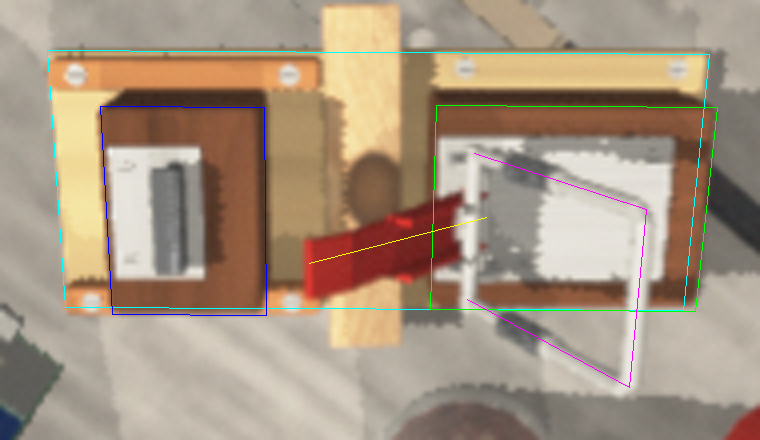

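```bash
python3 - <<'E'
from h import *
pose=(.5767,.362,-.901); s=get_state()
ci=imaging.camera_info("top"); f=lambda x,y,z: at_z(ci,180+x/3.3,110+y/3.3,z).round(3)
for c in [(235,12),(245,35),(335,60),(425,62),(425,10)]: print(c,f(*c,0),f(*c,.1))
cw=imaging.camera_info("wrist")
for c in [(130,165),(185,148),(255,212),(200,288),(97,215)]: print("w",c,at_z(cw,*c,0).round(3),at_z(cw,*c,.1).round(3))
for P in [(.16,0,.05),(.145,0,.05),(.08,0,.05)]: print(P,jig2w(P,pose).round(3))
E
python3 - <<'E'
import cv2
a=cv2.imread("pics/scene0.png")[140:260,175:330]; cv2.imwrite("pics/s2.png",cv2.resize(a,None,fx=5,fy=5,interpolation=cv2.INTER_CUBIC))
E
```

```text
(235, 12) [0.768 0.322 0.   ] [0.741 0.305 0.1  ]
(245, 35) [0.744 0.312 0.   ] [0.719 0.296 0.1  ]
(335, 60) [0.715 0.221 0.   ] [0.692 0.212 0.1  ]
(425, 62) [0.71  0.131 0.   ] [0.687 0.127 0.1  ]
(425, 10) [0.764 0.13  0.   ] [0.737 0.126 0.1  ]
w (130, 165) [0.802 0.084 0.   ] [0.742 0.125 0.1  ]
w (185, 148) [0.714 0.146 0.   ] [0.673 0.175 0.1  ]
w (255, 212) [0.736 0.308 0.   ] [0.69  0.304 0.1  ]
w (200, 288) [0.944 0.313 0.   ] [0.856 0.308 0.1  ]
w (97, 215) [0.929 0.076 0.   ] [0.844 0.119 0.1  ]
(0.16, 0, 0.05) [[0.676 0.237 0.05 ]]
(0.145, 0, 0.05) [[0.667 0.248 0.05 ]]
(0.08, 0, 0.05) [[0.626 0.299 0.05 ]]
```

View pics/s2.png

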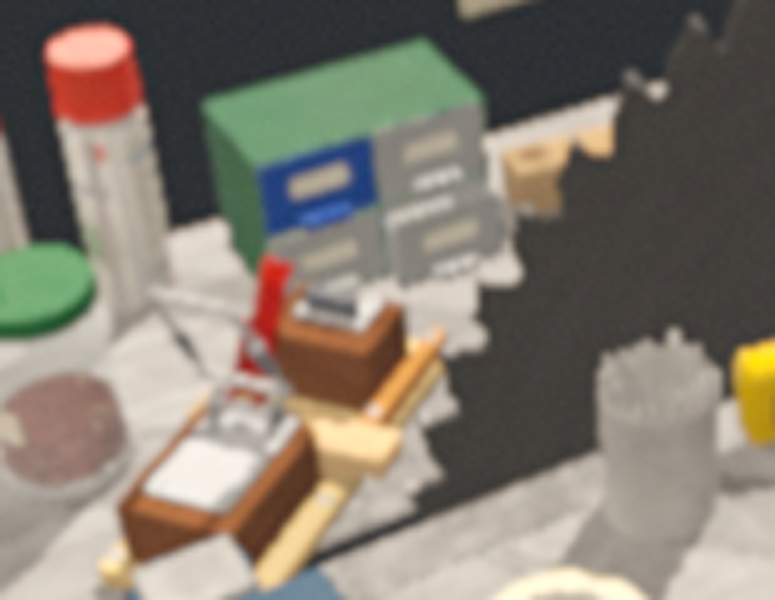

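The scene crop shows the cabinet standing just past the jaw end, with its lower right drawer ajar, and the lever upright over the offcut. I need the gripper's real width, so I'll measure its silhouette from the wrist view.

```bash
python3 - <<'E'
from h import *
s=get_state(); cw=imaging.camera_info("wrist"); Rt=rot()
for c in [(310,250),(337,250),(300,290),(370,290),(410,300),(450,318),(505,350),(550,385),(240,310),(180,350),(110,390)]:
    o,d=ray(cw,*c); o=Rt.inv().apply(o-s['tcp_pos']); d=Rt.inv().apply(d)
    print(c,[ (o+d*(x-o[0])/d[0]).round(3).tolist()[1:] for x in (0,.02,.035)])
for P in [(.17,.0,.34),(.13,0,.34),(.13,0,.05)]: print(P,delta(jig2w(P,(.5767,.362,-.901))[0]), toolx())
E
```

```text
(310, 250) [[-0.009, 0.007], [-0.007, -0.03], [-0.005, -0.058]]
(337, 250) [[0.007, 0.007], [0.005, -0.03], [0.004, -0.058]]
(300, 290) [[-0.011, -0.031], [-0.009, -0.059], [-0.007, -0.079]]
(370, 290) [[0.021, -0.031], [0.015, -0.059], [0.012, -0.079]]
(410, 300) [[0.037, -0.038], [0.028, -0.064], [0.021, -0.083]]
(450, 318) [[0.05, -0.05], [0.038, -0.073], [0.028, -0.09]]
(505, 350) [[0.063, -0.066], [0.047, -0.085], [0.036, -0.099]]
(550, 385) [[0.069, -0.08], [0.052, -0.096], [0.039, -0.107]]
(240, 310) [[-0.035, -0.045], [-0.027, -0.069], [-0.02, -0.087]]
(180, 350) [[-0.051, -0.066], [-0.038, -0.085], [-0.029, -0.099]]
(110, 390) [[-0.065, -0.082], [-0.049, -0.097], [-0.037, -0.108]]
(0.17, 0.0, 0.34) [ -1.72 -15.52   1.18] [-141.4, 128.6]
(0.13, 0, 0.34) [ -1.74 -11.52   1.18] [-141.4, 128.6]
(0.13, 0, 0.05) [ -1.72 -11.52  30.18] [-141.4, 128.6]
```

Request:
play_rows(
  moves=[
    {"claw": 0,"delta_pos": [0,-3,0],"twist": -10},
    {"claw": 0,"delta_pos": [0,-6,0],"twist": -20},
    {"claw": 0,"delta_pos": [-0.2,-9,0],"twist": -30},
    {"claw": 0,"delta_pos": [-0.2,-11,0],"twist": -40},
    {"claw": 0,"delta_pos": [-0.2,-11,2],"twist": -50},
    {"claw": 0,"delta_pos": [-0.2,-11,4],"twist": -60},
    {"claw": 0,"delta_pos": [-0.2,-11,7],"twist": -70},
    {"claw": 0,"delta_pos": [-0.2,-11,10],"twist": -80},
    {"claw": 0,"delta_pos": [-0.2,-11,12],"twist": -90},
    {"claw": 0,"delta_pos": [-0.2,-11,12],"twist": -90},
    {"claw": 0,"delta_pos": [-0.2,-11,12],"twist": -90},
  ],
)

```text
clock: 5.8
tcp_pos: [0.6425, 0.2554, 0.2325]
orientation: [-0.0, 0.901, -0.434, 0.001]
wrist_force: [-0.8, -0.1, 0.0]
finger_gap: -0.0001
```

```bash
python3 - <<'E'
from h import *
s=get_state();print(s['clock'],s['tcp_pos'],s['joint_pos'].round(2),toolx(),s['wrist_force'].round(1))
print(delta(jig2w((.125,-.015,.05),(.5767,.362,-.901))[0]))
imgs=[]
im=imaging.read_camera("scene"); cv2.imwrite("pics/s3.png",cv2.resize(im[60:260,150:410,::-1],None,fx=3,fy=3,interpolation=cv2.INTER_CUBIC))
E
```

```text
5.8 [0.64245312 0.25536442 0.23248621] [ 0.26  0.55  0.42  1.43 -0.   -1.98] [-51.5, -141.5] [-0.8 -0.1  0. ]
[ 0.05  0.06 18.25]
```

View pics/s3.png

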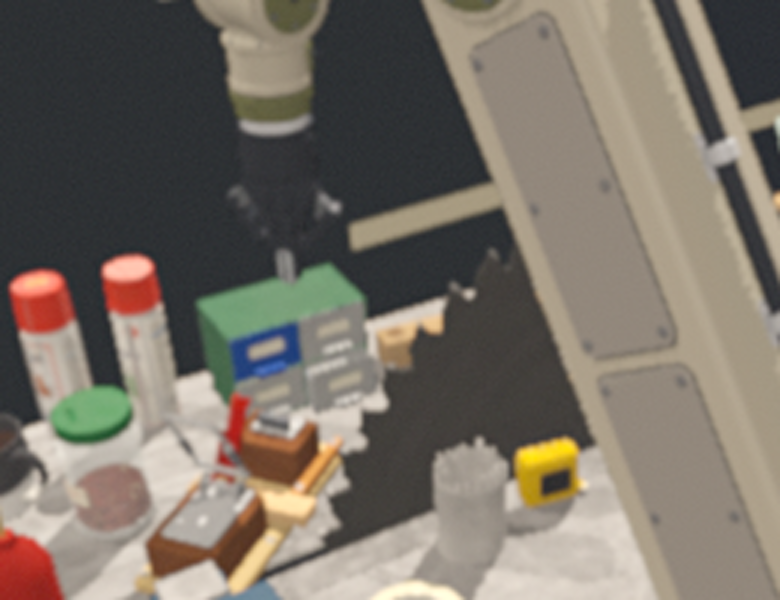

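The view shows the gripper hanging clear above the jaw end and cabinet, with the forearm high above the blade. Next I descend, then push.

Request:
play_rows(
  moves=[
    {"claw": 0,"delta_pos": [0,0,4],"twist": 0},
    {"claw": 0,"delta_pos": [0,0,8],"twist": 0},
    {"claw": 0,"delta_pos": [0,0,12],"twist": 0},
    {"claw": 0,"delta_pos": [0,0,15],"twist": 0},
    {"claw": 0,"delta_pos": [0,0,17],"twist": 0},
    {"claw": 0,"delta_pos": [0,0,18.2],"twist": 0},
    {"claw": 0,"delta_pos": [0,0,18.2],"twist": 0},
  ],
)

```text
clock: 6.72
tcp_pos: [0.6421, 0.2553, 0.0492]
orientation: [0.0, 0.901, -0.433, -0.0]
wrist_force: [0.7, -0.3, -0.9]
finger_gap: -0.0002
```

Request:
play_rows(
  moves=[
    {"claw": 0,"delta_pos": [-0.4,0,0],"twist": 0},
    {"claw": 0,"delta_pos": [-0.8,0,0],"twist": 0},
    {"claw": 0,"delta_pos": [-1.2,0,0],"twist": 0},
    {"claw": 0,"delta_pos": [-1.5,0,0],"twist": 0},
    {"claw": 0,"delta_pos": [-1.8,0,0],"twist": 0},
    {"claw": 0,"delta_pos": [-2.1,0,0],"twist": 0},
    {"claw": 0,"delta_pos": [-2.4,0,0],"twist": 0},
  ],
)

```text
clock: 7.6
tcp_pos: [0.6271, 0.2742, 0.0493]
orientation: [-0.0, 0.902, -0.433, 0.0]
wrist_force: [1.6, -1.3, 0.8]
finger_gap: -0.0002
```

Request:
play_rows(
  moves=[
    {"claw": 0,"delta_pos": [-0.3,0,0],"twist": 0},
    {"claw": 0,"delta_pos": [-0.5,0,0],"twist": 0},
    {"claw": 0,"delta_pos": [-0.8,0,0],"twist": 0},
    {"claw": 0,"delta_pos": [-1.0,0,0],"twist": 0},
    {"claw": 0,"delta_pos": [-1.2,0,0],"twist": 0},
    {"claw": 0,"delta_pos": [-1.4,0,0],"twist": 0},
  ],
)

```text
clock: 8.35
tcp_pos: [0.6184, 0.285, 0.0492]
orientation: [-0.0, 0.902, -0.433, 0.0]
wrist_force: [3.3, -0.6, 0.3]
finger_gap: -0.0002
```

Request:
play_rows(
  moves=[
    {"claw": 0,"delta_pos": [-0.1,0,0],"twist": 0},
    {"claw": 0,"delta_pos": [-0.2,0,0],"twist": 0},
    {"claw": 0,"delta_pos": [-0.3,0,0],"twist": 0},
  ],
)

```text
clock: 8.72
tcp_pos: [0.6164, 0.2873, 0.0492]
orientation: [0.0, 0.902, -0.433, 0.0]
wrist_force: [2.1, -1.7, -0.3]
finger_gap: -0.0
```

Request:
play_rows(
  moves=[
    {"claw": 0,"delta_pos": [-0.1,0,0],"twist": 0},
    {"claw": 0,"delta_pos": [-0.15,0,0],"twist": 0},
  ],
)

```text
clock: 8.98
tcp_pos: [0.6154, 0.2885, 0.0492]
orientation: [0.0, 0.902, -0.433, -0.0]
wrist_force: [2.2, -0.2, -0.2]
finger_gap: 0.0001
```

Request:
play_rows(
  moves=[
    {"claw": 0,"delta_pos": [-0.1,0,0],"twist": 0},
    {"claw": 0,"delta_pos": [-0.1,0,0],"twist": 0},
  ],
)

```text
clock: 9.22
tcp_pos: [0.615, 0.2891, 0.0492]
orientation: [0.0, 0.902, -0.433, 0.0]
wrist_force: [3.0, -2.0, 0.0]
finger_gap: 0.0003
```

Request:
play_rows(
  moves=[
    {"claw": 0,"delta_pos": [-0.1,0,0],"twist": 0},
    {"claw": 0,"delta_pos": [-0.1,0,0],"twist": 0},
  ],
)

```text
clock: 9.48
tcp_pos: [0.615, 0.2891, 0.0493]
orientation: [0.001, 0.901, -0.433, 0.001]
wrist_force: [5.1, -3.9, -0.9]
finger_gap: -0.0004
```

Request:
play_rows(
  moves=[
    {"claw": 0,"delta_pos": [-0.1,0,0],"twist": 0},
    {"claw": 0,"delta_pos": [-0.1,0,0],"twist": 0},
  ],
)

```text
clock: 9.72
tcp_pos: [0.615, 0.2891, 0.0493]
orientation: [0.001, 0.901, -0.433, 0.002]
wrist_force: [6.2, -6.4, -0.9]
finger_gap: 0.0002
```

The jaw stopped at jig x ≈ 0.010 with about 9 N on it, so it's closed. Now I back off and look.

Request:
play_rows(
  moves=[
    {"claw": 0,"delta_pos": [1.2,0,0],"twist": 0},
    {"claw": 0,"delta_pos": [2.2,0,0],"twist": 0},
    {"claw": 0,"delta_pos": [2.2,0,-4],"twist": 0},
    {"claw": 0,"delta_pos": [2.2,0,-9],"twist": 0},
    {"claw": 0,"delta_pos": [2.2,0,-14],"twist": 0},
    {"claw": 0,"delta_pos": [1,0,-19],"twist": 0},
    {"claw": 0,"delta_pos": [-1,0,-24],"twist": 0},
    {"claw": 0,"delta_pos": [-3,0,-25],"twist": 0},
    {"claw": 0,"delta_pos": [-3,0,-25],"twist": 0},
    {"claw": 0,"delta_pos": [-3,0,-25],"twist": 0},
  ],
)

```text
clock: 10.98
tcp_pos: [0.5944, 0.3137, 0.297]
orientation: [0.001, 0.902, -0.433, -0.001]
wrist_force: [-0.1, 0.2, -0.3]
finger_gap: 0.0001
```

```bash
python3 - <<'E'
from h import *
s=get_state();print(s['clock'],s['tcp_pos'],toolx())
ci=imaging.camera_info("wrist"); im=imaging.read_camera("wrist"); cv2.imwrite("pics/w2.png",im[:,:,::-1])
hx,th,ph=-.041,2.15,2.0; xj=.01
q=proj(ci,jig2w(box(-.14,.14,-.06,.06,.0)+[bar(hx,th,ph)],(.5767,.362,-.901))); a,b=q.min(0)-10,q.max(0)+10; 
a=np.maximum(a,0).astype(int); b=np.minimum(b,[640,400]).astype(int); print(a,b)
polys=[(box(-.135,.135,-.055,.055,.015),(255,255,0)),(box(-.125,-.02,-.04,.04,.062),(0,255,0)),(box(xj,xj+.06,-.04,.04,.07),(255,0,0)),
 ([lev(hx,th,0),lev(hx,th,.092)],(0,255,255)),([lev(hx,th,.017,0,-.027),bar(hx,th,ph,-.027),bar(hx,th,ph,.027),lev(hx,th,.017,0,.027)],(255,0,255))]
overlay(im,ci,(.5767,.362,-.901),polys,(*a,*b),min(4,590//(b[1]-a[1])),"pics/w2o.png")
print([d for d in spotter.spot_in("wrist","loop_bar")[:2]])
E
```

```text
10.975 [0.59442862 0.31372032 0.29703745] [-51.3, -141.3]
[261  86] [365 309]
[]
```

View pics/w2o.png

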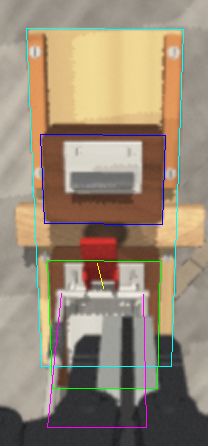

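The overlay matches the closed jaw (blue outline on the jaw top), and the offcut is pinched between jaw and fence. The fingers hide the loop bar. Before moving behind it, I'll check clearance to the jar and cans.

```bash
python3 - <<'E'
from h import *
pose=(.5767,.362,-.901)
def w2j(P): 
    c,s=np.cos(pose[2]),np.sin(pose[2]); d=np.array(P)-[pose[0],pose[1],0]; return np.array([c*d[0]+s*d[1],-s*d[0]+c*d[1],d[2]]).round(3)
ct=imaging.camera_info("top"); cs=imaging.camera_info("scene")
for z in (0.1,.15,.2): print("jar lid top-cam",z,w2j(at_z(ct,180+45/3.3,110+95/3.3,z)),"scene",w2j(at_z(cs,150+92/3,60+415/3,z)))
print("can bases",w2j(at_z(cs,150+155/3,60+425/3,0)),w2j(at_z(cs,150+70/3,60+440/3,0)))
for P in [(-.115,0,.297),(-.115,0,.162),(-.034,0,.162)]: print(P,delta(jig2w(P,pose)[0]))
E
```

```text
jar lid top-cam 0.1 [-0.041  0.149  0.1  ] scene [-0.004  0.17   0.1  ]
jar lid top-cam 0.15 [-0.036  0.132  0.15 ] scene [-0.058  0.12   0.15 ]
jar lid top-cam 0.2 [-0.03   0.114  0.2  ] scene [-0.113  0.069  0.2  ]
can bases [0.114 0.187 0.   ] [0.054 0.266 0.   ]
(-0.115, 0, 0.297) [-16.41  -1.7    0.  ]
(-0.115, 0, 0.162) [-16.4   -1.75  13.5 ]
(-0.034, 0, 0.162) [-8.3  -1.71 13.5 ]
```

Request:
play_rows(
  moves=[
    {"claw": 0,"delta_pos": [-5,-0.6,0],"twist": 0},
    {"claw": 0,"delta_pos": [-10,-1.2,0],"twist": 0},
    {"claw": 0,"delta_pos": [-14,-1.7,0],"twist": 0},
    {"claw": 0,"delta_pos": [-16.4,-1.7,0],"twist": 0},
    {"claw": 0,"delta_pos": [-16.4,-1.7,4],"twist": 0},
    {"claw": 0,"delta_pos": [-16.4,-1.7,8],"twist": 0},
    {"claw": 0,"delta_pos": [-16.4,-1.7,11],"twist": 0},
    {"claw": 0,"delta_pos": [-16.4,-1.7,13.5],"twist": 0},
    {"claw": 0,"delta_pos": [-16.4,-1.7,13.5],"twist": 0},
  ],
)

```text
clock: 12.2
tcp_pos: [0.5044, 0.4508, 0.1611]
orientation: [0.003, 0.901, -0.433, -0.001]
wrist_force: [-0.2, 0.1, 0.1]
finger_gap: 0.0003
```

```bash
python3 - <<'E'
from h import *
s=get_state();print(s['clock'],s['tcp_pos'],toolx(),s['wrist_force'].round(1),delta(jig2w((-.034,0,.162),(.5767,.362,-.901))[0]))
ci=imaging.camera_info("wrist"); im=imaging.read_camera("wrist"); cv2.imwrite("pics/w3.png",im[:,:,::-1])
E
```

```text
12.2 [0.50444264 0.45084557 0.1611093 ] [-51.3, -141.3] [-0.2  0.1  0.1] [ 8.05 -0.11 -0.09]
```

View pics/w3.png

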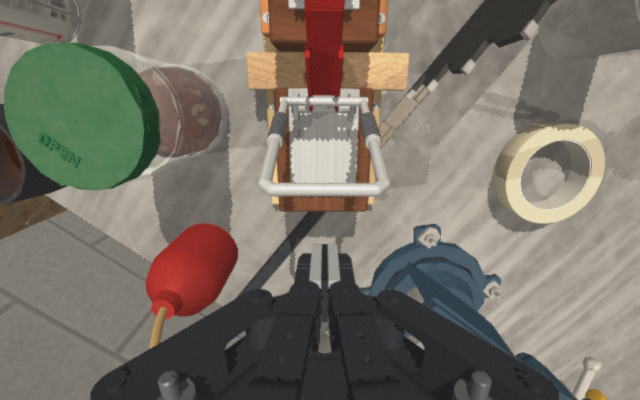

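The fingers sit behind the loop bar (bar at row 190, tips at (323,243)), centred on it. I'll push it past upright.

Request:
play_rows(
  moves=[
    {"claw": 0,"delta_pos": [1,0,0],"twist": 0},
    {"claw": 0,"delta_pos": [2,0,0],"twist": 0},
    {"claw": 0,"delta_pos": [3,0,0],"twist": 0},
    {"claw": 0,"delta_pos": [4,0,0],"twist": 0},
    {"claw": 0,"delta_pos": [5,0,0],"twist": 0},
    {"claw": 0,"delta_pos": [6,0,0],"twist": 0},
    {"claw": 0,"delta_pos": [6.6,0,0],"twist": 0},
    {"claw": 0,"delta_pos": [7.2,0,0],"twist": 0},
    {"claw": 0,"delta_pos": [7.8,0,0],"twist": 0},
    {"claw": 0,"delta_pos": [8.2,0,0],"twist": 0},
    {"claw": 0,"delta_pos": [8.2,0,0],"twist": 0},
  ],
)

```text
clock: 13.62
tcp_pos: [0.557, 0.3886, 0.1642]
orientation: [0.0, 0.901, -0.433, 0.0]
wrist_force: [-0.3, 0.4, -0.3]
finger_gap: 0.0002
```

```bash
python3 - <<'E'
from h import *
s=get_state();print(s['clock'],s['tcp_pos'],toolx(),s['wrist_force'].round(1))
ci=imaging.camera_info("wrist"); im=imaging.read_camera("wrist"); cv2.imwrite("pics/w4.png",im[:,:,::-1])
sc=imaging.read_camera("scene"); a=im[0:300,170:470,::-1]; b=cv2.resize(sc[140:260,175:295,::-1],(300,300),interpolation=cv2.INTER_CUBIC)
cv2.imwrite("pics/w4c.png",np.hstack([a,b]))
for q in ("loop","loop_bar","lever"): print(q,[(np.round(d["extent"]).tolist(),round(d["conf"],2)) for d in spotter.spot_in("wrist",q)[:2]])
E
```

```text
13.625 [0.55700508 0.38863635 0.16423282] [-51.3, -141.3] [-0.3  0.4 -0.3]
loop [([268.0, 207.0, 390.0, 266.0], 0.65)]
loop_bar [([268.0, 226.0, 394.0, 264.0], 0.68), ([278.0, 76.0, 379.0, 155.0], 0.25)]
lever [([267.0, 146.0, 394.0, 263.0], 0.69)]
```

View pics/w4c.png

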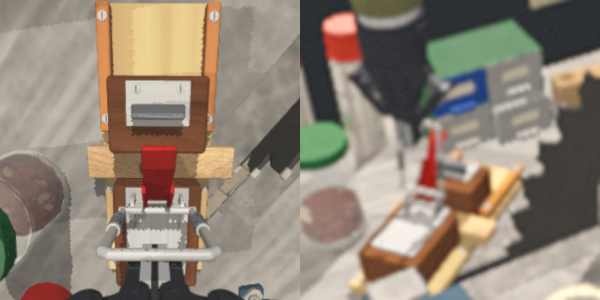

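```bash
cat >> h.py <<'E'
POSE=(.5767,.362,-.901)
def w2j(P): 
    c,s=np.cos(POSE[2]),np.sin(POSE[2]); d=np.array(P)-[POSE[0],POSE[1],0]; return np.array([c*d[0]+s*d[1],-s*d[0]+c*d[1],d[2]])
E
python3 - <<'E'
from h import *
s=get_state(); ci=imaging.camera_info("wrist"); print(w2j(s['tcp_pos']))
o,d=ray(ci,325,253); o=w2j(o); d=w2j(o*0+d+[POSE[0],POSE[1],0])
for z in (.16,.17,.18,.185,.19): print(z,(o+d*(z-o[2])/d[2]).round(4))
for hx in (-.041,-.0435): print([np.round(bar(hx,t,p),4).tolist() for t in (2.15,) for p in (1.4,1.5,1.6,1.8,2.0)], lev(hx,2.15,.017,0))
print("axle", proj(ci,jig2w([lev(-.041,2.15,.017,0),lev(-.041,2.15,.092,.010)],POSE)))
E
```

```text
[-0.03362137  0.00108599  0.16424139]
0.16 [-0.0327  0.0016  0.16  ]
0.17 [-0.0271  0.0017  0.17  ]
0.18 [-0.0216  0.0017  0.18  ]
0.185 [-0.0188  0.0018  0.185 ]
0.19 [-0.016   0.0018  0.19  ]
[[-0.0155, 0.0, 0.1848], [-0.025, 0.0, 0.186], [-0.0345, 0.0, 0.1862], [-0.0533, 0.0, 0.1837], [-0.0712, 0.0, 0.1776]] (np.float64(-0.031694919686835396), 0, np.float64(0.09122727944357446))
[[-0.018, 0.0, 0.1848], [-0.0275, 0.0, 0.186], [-0.037, 0.0, 0.1862], [-0.0558, 0.0, 0.1837], [-0.0737, 0.0, 0.1776]] (np.float64(-0.03419491968683539), 0, np.float64(0.09122727944357446))
axle [[326.76285937 209.4856372 ]
 [328.52219738 162.25734952]]
```

The bar sits just past upright (slope ≈1.43) and still rests on the fingers, so I'll push on a little.

Request:
play_rows(
  moves=[
    {"claw": 0,"delta_pos": [0.6,0,0],"twist": 0},
    {"claw": 0,"delta_pos": [1.2,0,0],"twist": 0},
    {"claw": 0,"delta_pos": [1.8,0,0],"twist": 0},
    {"claw": 0,"delta_pos": [1.8,0,0],"twist": 0},
    {"claw": 0,"delta_pos": [1.0,0,0],"twist": 0},
    {"claw": 0,"delta_pos": [0,0,0],"twist": 0},
    {"claw": 0,"delta_pos": [-1,0,-2],"twist": 0},
    {"claw": 0,"delta_pos": [-1,0,-5],"twist": 0},
    {"claw": 0,"delta_pos": [-1,0,-8],"twist": 0},
    {"claw": 0,"delta_pos": [-1,0,-8],"twist": 0},
  ],
)

```text
clock: 15.12
tcp_pos: [0.5511, 0.3983, 0.2475]
orientation: [-0.002, 0.902, -0.432, 0.002]
wrist_force: [0.4, 0.1, 0.0]
finger_gap: 0.0
```

```bash
python3 - <<'E'
from h import *
s=get_state();print(s['clock'],w2j(s['tcp_pos']),toolx(),s['wrist_force'].round(1))
ci=imaging.camera_info("wrist"); im=imaging.read_camera("wrist"); cv2.imwrite("pics/w5.png",im[:,:,::-1])
hx,th=-.041,2.15
polys=[(box(-.125,-.02,-.04,.04,.062),(0,255,0)),(box(.01,.07,-.04,.04,.07),(255,0,0))]
overlay(im,ci,POSE,polys,(220,20,440,260),2.5,"pics/w5c.png")
E
```

```text
15.125 [-0.04431791  0.00244396  0.24745337] [-51.2, -141.2] [0.4 0.1 0. ]
```

View pics/w5c.png

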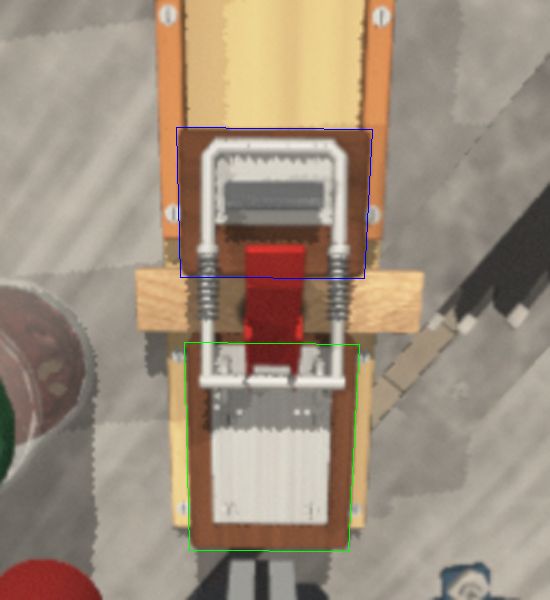

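The loop has fallen: the bar (crop row 150) lies on the jaw top beyond the keeper lip (row ~182), with the lever still raised between the legs. Now I'll work out the lever press, checking vise clearance.

```bash
python3 - <<'E'
from h import *
ct=imaging.camera_info("top"); cs=imaging.camera_info("scene")
for c in [(95,390),(150,400),(75,390),(20,390)]: print(c,[w2j(at_z(ct,180+c[0]/3.3,110+c[1]/3.3,z)).round(3).tolist() for z in (.05,.12,.18)])
# vise pad corners in s2 crop (scale5, origin 175,140)
for c in [(135,570),(240,540),(255,580)]: print("scene",c,[w2j(at_z(cs,175+c[0]/5,140+c[1]/5,z)).round(3).tolist() for z in (.05,.12,.18)])
print(w2j(get_state()['tcp_pos']))
for P in [(.045,0,.247),(.045,0,.14)]: print(delta(jig2w(P,POSE)[0]))
E
```

```text
(95, 390) [[-0.188, -0.089, 0.05], [-0.174, -0.101, 0.12], [-0.161, -0.111, 0.18]]
(150, 400) [[-0.153, -0.131, 0.05], [-0.14, -0.141, 0.12], [-0.129, -0.149, 0.18]]
(75, 390) [[-0.203, -0.076, 0.05], [-0.188, -0.089, 0.12], [-0.175, -0.1, 0.18]]
(20, 390) [[-0.245, -0.042, 0.05], [-0.228, -0.056, 0.12], [-0.213, -0.069, 0.18]]
scene (135, 570) [[-0.157, 0.002, 0.05], [-0.215, -0.049, 0.12], [-0.264, -0.093, 0.18]]
scene (240, 540) [[-0.115, -0.042, 0.05], [-0.176, -0.089, 0.12], [-0.229, -0.129, 0.18]]
scene (255, 580) [[-0.141, -0.067, 0.05], [-0.2, -0.112, 0.12], [-0.25, -0.15, 0.18]]
[-0.04424912  0.00173703  0.24545838]
[ 8.92  0.24 -0.15]
[ 8.92  0.27 10.55]
```

Request:
play_rows(
  moves=[
    {"claw": 0,"delta_pos": [4.5,0,0],"twist": 0},
    {"claw": 0,"delta_pos": [9,0.2,0],"twist": 0},
    {"claw": 0,"delta_pos": [9.2,0.2,0],"twist": 0},
    {"claw": 0,"delta_pos": [9.2,0.2,4],"twist": 0},
    {"claw": 0,"delta_pos": [9.2,0.2,8],"twist": 0},
    {"claw": 0,"delta_pos": [9.2,0.2,10.5],"twist": 0},
    {"claw": 0,"delta_pos": [9.2,0.2,10.5],"twist": 0},
  ],
)

```text
clock: 16.05
tcp_pos: [0.6036, 0.3236, 0.1355]
orientation: [0.003, 0.902, -0.432, -0.002]
wrist_force: [-0.3, 0.4, 0.7]
finger_gap: -0.0001
```

```bash
python3 - <<'E'
from h import *
s=get_state();print(s['clock'],w2j(s['tcp_pos']),toolx(),s['wrist_force'].round(1))
for P in [(.0,0,.142),(-.022,0,.149),(-.0416,0,.1485),(-.0622,0,.142),(-.0745,0,.134),(-.085,0,.124),(-.093,0,.112),(-.099,0,.099),(-.102,0,.083)]: print(P,delta(jig2w(P,POSE)[0]))
E
```

```text
16.05 [ 0.04682209 -0.00278816  0.13552739] [-51.2, -141.2] [-0.3  0.4  0.7]
(0.0, 0, 0.142) [-4.68 -0.31 -0.64]
(-0.022, 0, 0.149) [-6.88 -0.32 -1.33]
(-0.0416, 0, 0.1485) [-8.84 -0.33 -1.28]
(-0.0622, 0, 0.142) [-10.9   -0.35  -0.62]
(-0.0745, 0, 0.134) [-12.13  -0.37   0.18]
(-0.085, 0, 0.124) [-13.18  -0.38   1.18]
(-0.093, 0, 0.112) [-13.97  -0.39   2.38]
(-0.099, 0, 0.099) [-14.57  -0.41   3.68]
(-0.102, 0, 0.083) [-14.87  -0.42   5.28]
```

Request:
play_rows(
  moves=[
    {"claw": 0,"delta_pos": [-1,-0.1,0],"twist": 0},
    {"claw": 0,"delta_pos": [-2,-0.3,-0.2],"twist": 0},
    {"claw": 0,"delta_pos": [-3,-0.3,-0.4],"twist": 0},
    {"claw": 0,"delta_pos": [-4,-0.3,-0.6],"twist": 0},
    {"claw": 0,"delta_pos": [-5,-0.3,-0.8],"twist": 0},
    {"claw": 0,"delta_pos": [-6,-0.3,-1.1],"twist": 0},
    {"claw": 0,"delta_pos": [-6.9,-0.3,-1.3],"twist": 0},
  ],
)

```text
clock: 16.92
tcp_pos: [0.5647, 0.3799, 0.1518]
orientation: [0.001, 0.902, -0.433, -0.001]
wrist_force: [0.8, -0.9, -0.7]
finger_gap: 0.0001
```

```bash
python3 - <<'E'
from h import *
s=get_state();print(s['clock'],w2j(s['tcp_pos']),toolx(),s['wrist_force'].round(1))
ci=imaging.camera_info("wrist"); im=imaging.read_camera("wrist"); cv2.imwrite("pics/w6.png",im[40:260,200:460,::-1])
E
```

```text
16.925 [-0.02146367  0.00167199  0.15177608] [-51.3, -141.3] [ 0.8 -0.9 -0.7]
```

View pics/w6.png

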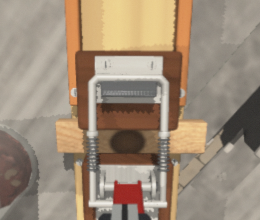

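The lever is now about upright between the loop legs, and the bar (row 82) is still on the +x side of the keeper (row 92). That was the 12th picture, so the remaining checks are numeric.

Request:
play_rows(
  moves=[
    {"claw": 0,"delta_pos": [-1,0,0.1],"twist": 0},
    {"claw": 0,"delta_pos": [-2,0,0.2],"twist": 0},
    {"claw": 0,"delta_pos": [-3.1,0,0.5],"twist": 0},
    {"claw": 0,"delta_pos": [-4.1,0,0.9],"twist": 0},
    {"claw": 0,"delta_pos": [-4.7,0,1.3],"twist": 0},
    {"claw": 0,"delta_pos": [-5.3,0,1.7],"twist": 0},
    {"claw": 0,"delta_pos": [-5.3,0,1.7],"twist": 0},
  ],
)

```text
clock: 17.85
tcp_pos: [0.5319, 0.4213, 0.1348]
orientation: [0.0, 0.902, -0.432, -0.001]
wrist_force: [-0.2, -0.3, 0.2]
finger_gap: -0.0003
```

```bash
python3 - <<'E'
from h import *
s=get_state();print(s['clock'],w2j(s['tcp_pos']),toolx(),s['wrist_force'].round(1))
E
```

```text
17.85 [-0.07430964  0.00165212  0.13476598] [-51.2, -141.2] [-0.2 -0.3  0.2]
```

```bash
cat >> h.py <<'E'
def red(ths,hx=-.041):
    ci=imaging.camera_info("wrist"); im=imaging.read_camera("wrist").astype(int)
    m=((im[:,:,0]>90)&(im[:,:,1]<45)&(im[:,:,2]<55)).astype(np.uint8)
    n,l,st,c=cv2.connectedComponentsWithStats(m)
    print("red blobs",[(st[i].tolist(),c[i].round().tolist()) for i in range(1,n) if st[i][4]>25])
    for t in ths: print(t,proj(ci,jig2w([lev(hx,t,.02,.008,-.01),lev(hx,t,.02,.008,.01),lev(hx,t,.092,.010,-.01),lev(hx,t,.092,.010,.01)],POSE)).round().tolist())
E
python3 - <<'E'
from h import *
red((1.4,1.2,1.0,.8,.6))
print([(np.round(d["extent"]).tolist(),round(d["conf"],2)) for d in spotter.spot_in("wrist","lever")[:2]])
ci=imaging.camera_info("wrist"); im=imaging.read_camera("wrist"); cv2.imwrite("pics/w7.png",im[:,:,::-1])
print(im[150:245:6,325].tolist())
E
```

```text
red blobs [([162, 267, 75, 52, 2020], [204.0, 290.0])]
1.4 [[344.0, 177.0], [313.0, 177.0], [355.0, 243.0], [307.0, 242.0]]
1.2 [[344.0, 184.0], [313.0, 183.0], [352.0, 276.0], [308.0, 276.0]]
1.0 [[344.0, 190.0], [313.0, 190.0], [350.0, 299.0], [309.0, 299.0]]
0.8 [[344.0, 195.0], [313.0, 195.0], [347.0, 311.0], [310.0, 311.0]]
0.6 [[343.0, 200.0], [313.0, 200.0], [345.0, 315.0], [311.0, 315.0]]
[([283.0, 35.0, 378.0, 254.0], 0.84)]
[[193, 190, 179], [194, 190, 179], [176, 173, 164], [225, 220, 214], [201, 50, 44], [205, 52, 46], [206, 51, 43], [208, 54, 48], [209, 53, 46], [210, 54, 49], [210, 54, 49], [214, 54, 47], [215, 54, 47], [214, 54, 48], [215, 55, 50], [213, 55, 49]]
```

```bash
sed -i 's/im\[:,:,1\]<45)&(im\[:,:,2\]<55)/im[:,:,1]<0.4*im[:,:,0])\&(im[:,:,2]<0.4*im[:,:,0])/' h.py; python3 - <<'E'
from h import *
im=cv2.imread("pics/w7.png")[:,:,::-1].astype(int); m=(im[:,:,0]>90)&(im[:,:,1]<.4*im[:,:,0])&(im[:,:,2]<.4*im[:,:,0])
for r in range(165,330,8):
    c=np.where(m[r,270:400])[0]; print(r,(c.min()+270,c.max()+270,len(c)) if len(c) else None, end="; ")
ci=imaging.camera_info("wrist")
for t in (1.1,.9,.8,.7,.6): 
    p=proj(ci,jig2w([lev(-.041,t,r,.008,y) for r in (.03,.05,.065) for y in (-.01,.01)],POSE)); print(t,[(p[i,1].round(),(p[i,0]-p[i+1,0]).round(1)) for i in (0,2,4)])
E
```

```text
165 (np.int64(314), np.int64(343), 5); 173 (np.int64(313), np.int64(343), 30); 181 (np.int64(313), np.int64(344), 32); 189 (np.int64(313), np.int64(343), 31); 197 (np.int64(313), np.int64(344), 32); 205 (np.int64(313), np.int64(344), 32); 213 (np.int64(313), np.int64(344), 32); 221 (np.int64(312), np.int64(344), 33); 229 (np.int64(312), np.int64(345), 34); 237 (np.int64(312), np.int64(345), 34); 245 (np.int64(338), np.int64(344), 7); 253 (np.int64(341), np.int64(341), 1); 261 None; 269 None; 277 None; 285 None; 293 None; 301 None; 309 None; 317 None; 325 None; 1.1 [(np.float64(198.0), np.float64(32.1)), (np.float64(223.0), np.float64(34.8)), (np.float64(245.0), np.float64(37.1))]
0.9 [(np.float64(206.0), np.float64(31.5)), (np.float64(235.0), np.float64(33.4)), (np.float64(258.0), np.float64(35.0))]
0.8 [(np.float64(210.0), np.float64(31.1)), (np.float64(239.0), np.float64(32.7)), (np.float64(263.0), np.float64(34.0))]
0.7 [(np.float64(213.0), np.float64(30.7)), (np.float64(243.0), np.float64(31.9)), (np.float64(267.0), np.float64(32.9))]
0.6 [(np.float64(215.0), np.float64(30.3)), (np.float64(245.0), np.float64(31.1)), (np.float64(269.0), np.float64(31.8))]
```

The lever tracks at about 0.8 rad under the fingers. Continuing down.

Request:
play_rows(
  moves=[
    {"claw": 0,"delta_pos": [-0.5,0,0.5],"twist": 0},
    {"claw": 0,"delta_pos": [-1.0,0,1.1],"twist": 0},
    {"claw": 0,"delta_pos": [-1.5,0,1.7],"twist": 0},
    {"claw": 0,"delta_pos": [-1.9,0,2.3],"twist": 0},
    {"claw": 0,"delta_pos": [-2.2,0,2.9],"twist": 0},
  ],
)

```text
clock: 18.62
tcp_pos: [0.5185, 0.438, 0.1055]
orientation: [0.0, 0.902, -0.433, -0.0]
wrist_force: [1.2, 0.3, 1.4]
finger_gap: -0.0
```

Request:
play_rows(
  moves=[
    {"claw": 0,"delta_pos": [-0.3,0,0.6],"twist": 0},
    {"claw": 0,"delta_pos": [-0.4,0,1.2],"twist": 0},
    {"claw": 0,"delta_pos": [-0.5,0,1.7],"twist": 0},
    {"claw": 0,"delta_pos": [-0.5,0,1.9],"twist": 0},
  ],
)

```text
clock: 19.12
tcp_pos: [0.5153, 0.4416, 0.0866]
orientation: [0.0, 0.902, -0.433, -0.0]
wrist_force: [0.0, -1.1, 0.2]
finger_gap: 0.0
```

```bash
python3 - <<'E'
from h import *
s=get_state();print(s['clock'],w2j(s['tcp_pos']),toolx(),s['wrist_force'].round(1))
E
```

```text
19.125 [-0.10048131  0.00125716  0.08656255] [-51.3, -141.3] [ 0.  -1.1  0.2]
```

Request:
play_rows(
  moves=[
    {"claw": 0,"delta_pos": [0,0,0.1],"twist": 0},
    {"claw": 0,"delta_pos": [0,0,0.2],"twist": 0},
    {"claw": 0,"delta_pos": [0,0,0.2],"twist": 0},
  ],
)

```text
clock: 19.5
tcp_pos: [0.5158, 0.4417, 0.0853]
orientation: [-0.0, 0.902, -0.433, 0.0]
wrist_force: [0.2, 0.0, -0.1]
finger_gap: 0.0005
```

Request:
play_rows(
  moves=[
    {"claw": 0,"delta_pos": [0,0,0.1],"twist": 0},
    {"claw": 0,"delta_pos": [0,0,0.2],"twist": 0},
    {"claw": 0,"delta_pos": [0,0,0.2],"twist": 0},
  ],
)

```text
clock: 19.88
tcp_pos: [0.5159, 0.4418, 0.0849]
orientation: [-0.001, 0.902, -0.433, 0.0]
wrist_force: [-2.6, -2.0, 7.8]
finger_gap: 0.0
```

Request:
play_rows(
  moves=[
    {"claw": 0,"delta_pos": [0,0,-2],"twist": 0},
    {"claw": 0,"delta_pos": [0,0,-6],"twist": 0},
    {"claw": 0,"delta_pos": [0,0,-11],"twist": 0},
    {"claw": 0,"delta_pos": [0,0,-16],"twist": 0},
    {"claw": 0,"delta_pos": [0,0,-18],"twist": 0},
    {"claw": 0,"delta_pos": [0,0,-18],"twist": 0},
  ],
)

```text
clock: 20.62
tcp_pos: [0.5166, 0.4423, 0.2655]
orientation: [-0.002, 0.902, -0.433, 0.001]
wrist_force: [-0.0, -0.1, -1.9]
finger_gap: 0.0001
```

```bash
python3 - <<'E'
from h import *
s=get_state();print(s['clock'],w2j(s['tcp_pos']),toolx(),s['wrist_force'].round(1))
red((0.,.2,.4))
ci=imaging.camera_info("wrist"); im=imaging.read_camera("wrist"); cv2.imwrite("pics/w8.png",im[:,:,::-1])
P=lambda x,z: proj(ci,jig2w([(x,0,z)],POSE))[0].round().tolist()
print("jaw face top",P(.01,.07),"jaw back top",P(.07,.07),"fence edge",P(-.02,.062),"end",P(-.125,.062))
for q in ("loop","loop_bar","lever","jaw","keeper","workpiece"): print(q,[(np.round(d["extent"]).tolist(),round(d["conf"],2)) for d in spotter.spot_in("wrist",q)[:2]])
c=int(P(0,.07)[0]); g=im[:,:,:].astype(int)
for r in range(20,150,2): print(r,g[r,c-3:c+4].mean(0).round().astype(int).tolist(),g[r,c-28:c-24].mean(0).round().astype(int).tolist(),end=" | ")
E
```

```text
20.625 [-0.10028492  0.00274923  0.26548915] [-51.3, -141.3] [-0.  -0.1 -1.9]
red blobs [([0, 2, 30, 48, 1074], [12.0, 25.0]), ([320, 120, 19, 82, 1302], [328.0, 163.0]), ([200, 205, 61, 64, 2780], [231.0, 236.0])]
0.0 [[338.0, 144.0], [320.0, 144.0], [336.0, 206.0], [319.0, 206.0]]
0.2 [[338.0, 143.0], [319.0, 143.0], [337.0, 208.0], [319.0, 208.0]]
0.4 [[338.0, 141.0], [319.0, 141.0], [338.0, 207.0], [319.0, 207.0]]
jaw face top [328.0, 76.0] jaw back top [328.0, 14.0] fence edge [328.0, 105.0] end [327.0, 193.0]
loop [([300.0, 33.0, 358.0, 138.0], 0.83)]
loop_bar [([299.0, 33.0, 360.0, 80.0], 0.76)]
lever [([289.0, 14.0, 369.0, 79.0], 0.74)]
jaw [([290.0, 15.0, 370.0, 83.0], 0.77)]
keeper [([290.0, 12.0, 368.0, 82.0], 0.91), ([483.0, 1.0, 614.0, 83.0], 0.74)]
workpiece [([275.0, 82.0, 389.0, 106.0], 0.91)]
20 [217, 214, 205] [120, 78, 55] | 22 [220, 216, 207] [122, 79, 55] | 24 [221, 218, 210] [122, 80, 56] | 26 [219, 215, 206] [118, 76, 54] | 28 [217, 214, 205] [114, 74, 52] | 30 [216, 213, 203] [117, 74, 53] | 32 [214, 209, 199] [113, 74, 51] | 34 [114, 114, 112] [110, 73, 51] |
[... 1313 characters left out ...]
[106, 100, 94] | 112 [193, 188, 179] [138, 125, 116] | 114 [192, 187, 179] [138, 127, 118] | 116 [204, 199, 189] [143, 129, 118] | 118 [238, 236, 230] [136, 124, 116] | 120 [208, 203, 193] [142, 128, 117] | 122 [151, 147, 140] [146, 129, 116] | 124 [134, 131, 125] [144, 129, 116] | 126 [121, 117, 111] [144, 128, 116] | 128 [194, 58, 53] [148, 130, 116] | 130 [197, 50, 44] [147, 128, 116] | 132 [197, 50, 44] [170, 154, 142] | 134 [197, 51, 45] [167, 152, 140] | 136 [198, 51, 46] [109, 91, 80] | 138 [198, 51, 45] [94, 65, 50] | 140 [198, 51, 45] [96, 66, 50] | 142 [198, 51, 45] [100, 70, 53] | 144 [198, 51, 46] [123, 88, 67] | 146 [198, 51, 46] [131, 92, 71] | 148 [198, 51, 46] [137, 95, 73] |
```

```bash
python3 - <<'E'
from h import *
im=cv2.imread("pics/w8.png")[:,:,::-1].astype(int)
for c in (305,307,309,311,313,328,343,345,347,349): print(c,im[28:52:2,c].mean(1).round().astype(int).tolist())
ci=imaging.camera_info("wrist"); print([proj(ci,jig2w([(x,y,z)],POSE))[0].round(1).tolist() for x,y,z in [(.045,.023,.073),(.045,-.023,.073),(.045,0,.085),(.045,0,.088)]])
a=cv2.imread("pics/top0.png").astype(int); b=imaging.read_camera("top")[:,:,::-1].astype(int)
d=np.abs(a-b).max(2)
for n,(u,v) in dict(nail=(297,217),masking=(264,249),tape=(332,210),sanding=(382,208),chisel=(430,219)).items(): print(n,"diff>60 px:",int((d[v-16:v+16,u-18:u+18]>60).sum()))
print(get_state()['clock'])
E
```

```text
305 [205, 204, 204, 205, 214, 208, 168, 125, 118, 142, 155, 139]
307 [212, 208, 209, 211, 224, 180, 123, 112, 126, 187, 186, 182]
309 [209, 210, 206, 130, 117, 111, 121, 134, 108, 147, 125, 161]
311 [199, 210, 206, 116, 111, 109, 127, 135, 86, 62, 121, 132]
313 [203, 209, 207, 117, 111, 110, 136, 121, 85, 61, 121, 131]
328 [212, 211, 208, 114, 108, 110, 116, 115, 88, 60, 113, 133]
343 [207, 210, 210, 119, 108, 108, 116, 107, 93, 55, 112, 132]
345 [202, 213, 210, 117, 109, 109, 120, 117, 88, 58, 114, 135]
347 [211, 211, 211, 118, 104, 108, 111, 108, 90, 120, 166, 191]
349 [214, 212, 212, 181, 175, 157, 109, 103, 151, 191, 203, 209]
[[304.6, 39.4], [349.2, 39.8], [327.0, 37.1], [327.1, 36.4]]
nail diff>60 px: 0
masking diff>60 px: 0
tape diff>60 px: 0
sanding diff>60 px: 0
chisel diff>60 px: 0
21.075
```

```bash
python3 -c "
from h import *
print(env.hand_in())"
```

```text
the job is handed in; nothing more can be done
None
```

The latch is closed on the offcut and the job is handed in at about 21 s of the 67 s limit. No verdict came back.

1. **Jaw:** I came in over the saw blade and pushed the jaw's back face with the closed fingers. About 2–3 N moved it, and it stopped on the offcut at jig x ≈ 0.010 m with about 9 N on it.
2. **Loop:** I pushed the bar from behind past upright and it fell by its own weight. The picture showed it lying on the jaw's top, to +x of the keeper lip.
3. **Lever:** I swept it over and pressed it down to its stop. The fingertips stopped at 0.085 m, as predicted for a flat lever, with about 8 N at the end.

**Last checks, with the arm lifted clear:**
- **Lever:** its red outline fits best near 0 rad. The outline alone can't separate 0 from 0.2 rad, so the stop contact is the firmer evidence.
- **Jaw and bar:** the jaw is still at its closed position. No bar shows on top of the keeper lip and the loop ends at the keeper, so the bar should be under the lip. I read this from pixel values, because I had already viewed all 12 pictures.
- **Bystanders:** the top image shows no change around the nail tin, masking tape, tape measure, sanding block or chisel. The chisel window is a rough guess at its position.
- **Doubtful detector reports:** the networks' final "lever" box fell on the jaw, as did an early "sanding block" one, so I ignored those. My first fit of the lever angle (2.35 rad) disagreed with the stated 2.0–2.2, probably because of the bent tip, so I used 2.15.

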